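# Charge the scale's levelling feet with the bench hand pump

## Task

The hand pump on the worktop charges the air levelling feet of the scale: first push its release lever over, away from you, to its far stop so that the valve is shut, and only then press the spring plunger all the way down and let it come up, stroke after stroke, until the indicator pin stands fully out of its tower. Do not touch the pin itself, and leave the weights and the other things where they stand. Finish with the plunger back up and the lever still over.

Things in the scene. Friction and masses are not known exactly. Their poses are not given: they have to be found in the camera images.
- pump: Hand pump fixed on a grey base plate 160 x 260 x 10 mm (its x by y), turned up to 0.35 rad. Origin: centre of the plate's underside, on the worktop; x points away from the robot, y left, z up. At x = 0: a round barrel with the plunger at y = 0 (72 mm wide, to z = 106 mm), the indicator tower at y = +80 mm, the valve block with the release lever at y = -85 mm.
- knob_top (a point): Centre of the flat top of the plunger's black mushroom knob, 52 mm across, on the barrel's vertical axis, 160 mm above the worktop when up; moves down with the plunger.
- plunger (a joint): Travel in m: 0 = up (held by its spring), grows as it is pressed straight down, 0.030 = bottom stop. Pressing takes about 6 N at the top, 15 N at the bottom, and 6 N more per 0.1 m/s; it rises by itself in 0.3 to 0.5 s. Each stroke from within 4 mm of the top to within 4 mm of the bottom ratchets the pin up about 4.5 mm (the first 3 to 7.5 mm); shorter ones less or not at all.
- pin (a joint): Height in m by which the indicator pin has come out: 0 = in, 0.024 = fully out (within 1 mm; further strokes do nothing). It starts between 0 and 8 mm, so 3 to 5 full strokes are needed. It stays up between strokes.
- pin_top (a point): Centre of the top of the steel indicator pin, 11 mm thick, upright in the dark collar (top at 75 mm) of the grey tower (36 x 40 mm) on the pump's left; 77 mm above the worktop when in, 101 mm when fully out (a thinner dark neck then shows under its head).
- valve_tip (a point): Centre of the ball (26 mm across) on the tip of the steel release lever, a 10 mm rod. The lever swings about a level axis along the pump's y, 84 mm above the worktop, at the pump's x = 0, y = -85 mm; this point lies 75 mm from that axis. The dark housing below it is 70 x 50 mm, its top 87 mm above the worktop.
- valve (a joint): Release lever angle in rad: 0 = leaning 0.5 rad toward the pump's -x (robot side), valve open; 1.0 = leaning 0.5 rad toward the pump's +x, against its far stop, valve shut. Light friction (about 1 N at the ball); stays where left. Starts between 0 and 0.15.
- weight_big: Bystander: brass-coloured knobbed weight 30 mm wide, 40 mm high, standing on the pump's plate in front of the tower, between tower and barrel. Origin: centre of its underside.
- weight_small: Bystander: same shape, 24 mm wide, 32 mm high, standing on the pump's plate behind tower and barrel. Origin: centre of its underside.
- mug: Bystander: white dotted mug 82 x 114 x 91 mm, left of the pump. Origin: centre of its underside.
- tape: Bystander: grey roll of tape 103 mm across, 48 mm high, right of the pump. Origin: centre of its underside.
- stapler: Bystander: black stapler 34 x 146 x 47 mm, right of the pump. Origin: centre of its underside.

How it is judged:
On the way, in this order (a step that is already met when the one before it is completed fails the run):
1. the release lever is over at its far stop and the pin is not yet out (value of joint valve above 0.9 rad and value of joint pin below 0.012 m), for 0.2 s.
2. the indicator pin is fully out (value of joint pin above 0.0225 m), for 0.2 s.
At the end, for the whole second after the job is handed in: The pin stands at least 22.5 mm out (24 mm is full), the lever is within 0.1 rad of its far stop, the plunger is up to within 3 mm, and the bystanders are at rest (value of joint pin above 0.0225 m and value of joint valve above 0.9 rad and value of joint plunger below 0.003 m and linear speed of each of weight_big, weight_small, mug, tape, stapler below 0.02 m/s); the robot touches nothing.
It fails at once if the plunger was pressed more than 8 mm while the valve was not shut (lever short of 0.85 rad) (value of joint valve below 0.85 rad and value of joint plunger above 0.008 m).
It fails at once if the robot touched the indicator pin (contact force between pin and the fingers above 0.5 N or contact force between pin and the arm above 0.5 N).
It fails at once if a bystander was lifted, carried or pushed more than 20 mm (distance of any of weight_big, weight_small, mug, tape, stapler from where it was at the start of the episode above 0.02 m).
It also fails if it takes over 58 s, if anything falls off the work surface, if the arm or the gripper's body presses on something with over 40 N, if the wrist force passes 120 N, or if a joint passes its speed limit or range.

## Robot

A 7-joint arm with a two-finger parallel gripper is mounted at the origin on a cart in front of the work surface, level with it; the furniture and walls round the work are solid. World frame = base frame: x ahead of the robot, y to its left, z up, the work surface at z = 0. Lengths are in m, angles in rad, forces in N, time in s.
With the tool pointing down it reaches from about 0.4 to 0.85 m from the base axis. Payload 10.4 kg.
Tool frame: the origin (TCP) lies at the very end of the fingers, on their centre line; the grasp point (between the pads) lies 19 mm behind it (manip.grip_point_offset is the z of the grasp point in the tool frame, in m); z points along the fingers, y is the direction in which the jaws open and shut (so a half turn about z gives the same grasp; the last joint's range is limited). The gripper opens to 85 mm and grips with 20 to 120 N. Pads are 22 mm wide; open, the fingers measure 114 mm over their backs; the gripper's body (76 mm by 85 mm) begins 54 mm behind the grasp point. The pads swing forward as they close: fully open they stand 13 mm farther back than shut.
Start: joints at [-1.34, 0.332, -0.065, 1.46, 0.022, 1.35, -0.088], TCP at [0.157, 0.605, 0.231] pointing down, gripper open.
Joint ranges: [-2.6, 2.6], [-0.5, 2.12], [-1.47, 1.34], [0.16, 2.42], [-1.27, 4.41], [0.06, 2.06], [-2.6, 2.6]. Speed limits (rad/s): [2.22, 2.22, 2.79, 2.79, 3.14, 3.14, 3.14].

## Interface

Orientations are given as a unit quaternion [x, y, z, w].
In Python, from workcell import manip, camera, get_calibration, hand_in gives the robot as it stands.
- The arm moves only by the shell command python3 -m pendant 'ROWS' [FORCE]. ROWS is JSON, a list of rows, each a list of 5 numbers: the shift along the tool's x, y, z in units of 40 mm (1.0 is 40 mm), then the turn about the tool's z in units of 6 degrees (1.0 is 6 degrees), then the closure, from 0 (fully open) to 1 (shut). A call has 1 to 5 rows; each row is the pose to reach, as a shift and turn from the pose commanded when the call began, along the tool's axes at that moment; what a row does not reach only later rows make up. A row lasts 1/8 s, in which the tool goes at most 62.5 mm and 10.7 degrees, less where a joint would pass 70% of its speed; a pose out of reach is approached as far as the arm can. A call with a gripper value outside its range is refused whole. The fingers move at their own pace and stop on an object; FORCE is the grip in N (left out, the last holds). Time passes only in rows, so rows that repeat a pose let the fingers close. It gives the time, the measured TCP pose, the force and the opening at its end, in the units of the state.
- manip.get_obs(): the state, without advancing time (a new reading comes with each control period).
- camera(name): name is "side" or "top" or "wrist"; returns (picture, depth): 384x512x3 uint8, red, green, blue; 384x512 float32, m along the optical axis (not along the pixel's ray), 0 where there is no reading.
- get_calibration(name): a dict with "vfov" (degrees; the focal length in pixels is half the picture's height over the tangent of half this angle, whatever the lens; pixels are square), "cx", "cy" (the principal point, pixels), "position" and "rotation" of the camera in the world. Camera axes: x right, y down, z forward; pixel columns grow to the right and rows downward; lengths in m; the calibration is good to about 2 mm. A picture is of the moment at which its call begins: read the wrist's pose just before it. get_calibration takes no time and is no camera call; for the wrist camera it gives the pose at the moment of the call.
- hand_in(): hands the job in, once; it reports no verdict.
The state is a dict: "clock": time; "joint_pos": joint angles; "joint_velocities": joint speeds; "tau": joint torques, N m; "position": TCP position; "ee_rot": TCP orientation; "ft_force": force on the tool from outside, world axes, zero at the start; "torque": the same for the moment, N m; "grip_width": opening from 0.0 (shut) to 1.0 (fully open).
Only numpy, scipy, OpenCV 4.12 (cv2) and the standard library are available. Lean on these libraries where they do the work, as an engineer would, in place of code of your own. Each camera call takes 0.05 s, during which the arm holds its last target.

## Working session

There is one attempt and no reset: what is moved stays moved. The work goes in short steps, Python scripts to look and compute and a shell command to move; the robot and the scene stay as the last step left them, time stands still between calls to the robot, and variables do not carry over. Pictures are saved under pics/ and viewed, and the job is handed in when it is done.

```bash
mkdir -p pics; ls; python3 - <<'E'
from workcell import manip, camera, get_calibration
import cv2
o=manip.get_obs();print(o['clock'],o['position'],o['ee_rot'],manip.grip_point_offset)
for n in('side','top'):
    p,d=camera(n);cv2.imwrite(f'pics/{n}0.png',p[:,:,::-1]);import numpy as np;np.save(f'pics/{n}0.npy',d);np.save(f'pics/{n}0p.npy',p)
    print(n,get_calibration(n))
E
```

```text
pics
0.0 [0.15680959 0.60463395 0.23052859] [ 1.26510364e-01  9.91965049e-01 -6.82617339e-04 -5.79696230e-05] -0.0187
side {'vfov': 52.93449782469767, 'cx': 253.93647700538207, 'cy': 183.73339269421166, 'position': array([0.09170209, 1.34861817, 0.84426643]), 'rotation': array([-0.14378386,  0.85153032, -0.49615516,  0.08973509])}
top {'vfov': 50.649251513132505, 'cx': 257.85526422397146, 'cy': 190.28386137464818, 'position': array([0.33621336, 0.10027604, 1.73731507]), 'rotation': array([ 0.71535539, -0.69576952,  0.04352026, -0.04772239])}
```

View pics/side0.png

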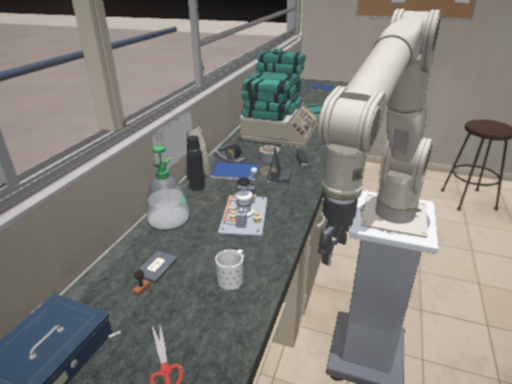

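View pics/top0.png

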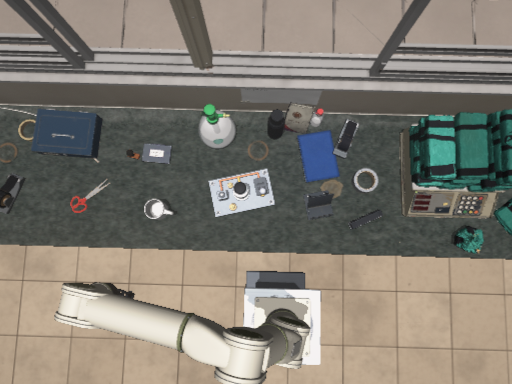

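The top view shows the pump at about (241,193), with its knob at (241,188) and the lever block at about (262,187). I'll zoom in on it.

```bash
cat > h.py <<'E'
import numpy as np
from scipy.spatial.transform import Rotation as R
def K(c): return 192/np.tan(np.radians(c['vfov']/2))
def ray(c,u,v):
    d=np.array([(u-c['cx'])/K(c),(v-c['cy'])/K(c),1.]); return R.from_quat(c['rotation']).apply(d)
def onz(c,u,v,z):
    r=ray(c,u,v); return c['position']+r*(z-c['position'][2])/r[2]
def dep(c,u,v,d): return c['position']+ray(c,u,v)*d
def proj(c,p):
    q=R.from_quat(c['rotation']).inv().apply(np.asarray(p)-c['position']); return q[...,:2]/q[...,2:]*K(c)+[c['cx'],c['cy']]
E
python3 - <<'E'
from h import *
from workcell import get_calibration
import cv2
for n,(x,y,w,h) in dict(top=(200,160,80,60),side=(200,155,100,85)).items():
    p=np.load(f'pics/{n}0p.npy')[y:y+h,x:x+w,::-1]
    f=8 if n=='top' else 7
    cv2.imwrite(f'pics/{n}0z.png',cv2.resize(p,None,fx=f,fy=f,interpolation=cv2.INTER_CUBIC))
c=get_calibration('top');d=np.load('pics/top0.npy')
print(onz(c,241,188,.16),dep(c,241,188,d[188,241]),dep(c,230,150,d[165,290]))
E
```

```text
[0.54809351 0.17891709 0.16      ] [0.5482299  0.17896771 0.15898471] [0.73495457 0.24026086 0.00441467]
```

View pics/top0z.png

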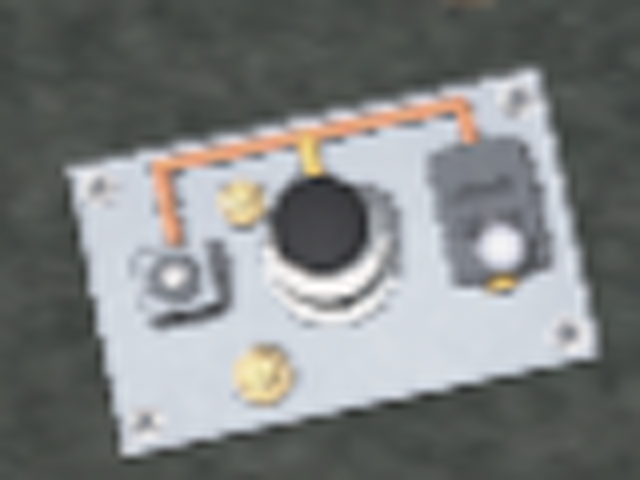

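View pics/side0z.png

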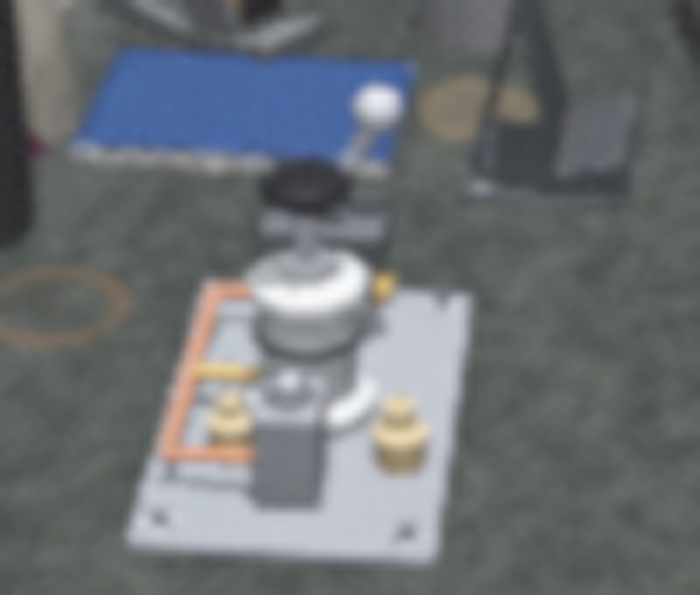

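The zoomed top view shows the plate corners at zoom (68,170), (540,70), (598,355) and (123,455), the knob at (319,224) and the ball at (501,245). The lever leans toward the robot.

```bash
python3 - <<'E'
from h import *
from workcell import get_calibration,manip
import cv2
c=get_calibration('top');p=np.load('pics/top0p.npy');d=np.load('pics/top0.npy')
z=lambda x,y:((x+.5)/8-.5+200,(y+.5)/8-.5+160)
C=np.array([onz(c,*z(*q),.01) for q in[(68,170),(540,70),(598,355),(123,455)]])
print(C,C.mean(0)); 
print([np.linalg.norm(C[i]-C[(i+1)%4]) for i in range(4)])
for a,b in((1,0),(2,3),(3,0),(2,1)):
    v=C[b]-C[a];print(np.arctan2(v[1],v[0]))
m=(p.min(2)>100).astype(np.uint8); m[:160]=0;m[222:]=0;m[:,:200]=0;m[:,282:]=0
m=cv2.morphologyEx(m,cv2.MORPH_CLOSE,np.ones((5,5)))
cn=max(cv2.findContours(m,0,2)[0],key=cv2.contourArea);r=cv2.minAreaRect(cn);print(r)
print('minrect centre',onz(c,*r[0],.01))
k=z(319,224);kn=onz(c,*k,.16);print('knob',kn,'towards base',[onz(c,*k,h) for h in(.155,)])
b=z(501,245)
ball=[onz(c,*b,h) for h in(.14,.15)];print(ball, d[int(round(b[1])),int(round(b[0]))],dep(c,*b,d[int(round(b[1])),int(round(b[0]))]))
s=get_calibration('side'); ds=np.load('pics/side0.npy')
zs=lambda x,y:((x+.5)/7-.5+200,(y+.5)/7-.5+155)
print('side knob',onz(s,*zs(306,180),.16),'ball',onz(s,*zs(378,104),.15))
# triangulate ball
def tri(c1,u1,c2,u2):
    r1=ray(c1,*u1);r2=ray(c2,*u2);t=np.linalg.lstsq(np.stack([r1,-r2],1),c2['position']-c1['position'],rcond=None)[0]
    a=c1['position']+r1*t[0];b=c2['position']+r2*t[1];return (a+b)/2,np.linalg.norm(a-b)
print(tri(c,b,s,zs(378,104)),tri(c,k,s,zs(306,178)))
print(R.from_quat(manip.get_obs()['ee_rot']).as_matrix())
E
```

```text
[[0.59557844 0.32931954 0.01      ]
 [0.65718128 0.076612   0.01      ]
 [0.50345487 0.04176079 0.01      ]
 [0.44302729 0.29330423 0.01      ]] [0.54981047 0.18524914 0.01      ]
[np.float64(0.26010768513253524), np.float64(0.1576274547921879), np.float64(0.25869982029014843), np.float64(0.15674487257793626)]
1.8099041123804762
1.8065561293122194
0.2318416151541336
0.2229408642118429
((241.09658813476562, 192.05392456054688), (37.52180480957031, 61.308509826660156), 77.98851776123047)
minrect centre [0.55070754 0.18539539 0.01      ]
knob [0.54965682 0.18510574 0.16      ] towards base [array([0.55033343, 0.18537464, 0.155     ])]
[array([0.5443313 , 0.09552418, 0.14      ]), array([0.54302838, 0.09555393, 0.15      ])] 1.5816836 [0.54057814 0.09560987 0.16880566]
side knob [0.54872907 0.19641754 0.16      ] ball [0.54851642 0.08455166 0.15      ]
(array([0.5432734 , 0.09587455, 0.15625017]), np.float64(0.0021863264097923907)) (array([0.55157435, 0.18575838, 0.15491992]), np.float64(0.0025478529980904403))
[[-9.67976812e-01  2.51039473e-01 -2.70923849e-04]
 [ 2.51039616e-01  9.67976064e-01 -1.20431161e-03]
 [-4.00819504e-05 -1.23375833e-03 -9.99999238e-01]]
```

The pump is at (0.550, 0.185) with yaw about 0.233. The knob agrees with this, and the lever tip is at about -27 mm (angle about 0.13). I'll add a helper that works out the move units, then travel there.

```bash
cat > go.py <<'E'
# how far from the current tool pose to a pump-frame point, in move units
import sys
from h import *
from workcell import manip
Cn=np.array([.550,.185,0]);yaw=.233
ex=np.array([np.cos(yaw),np.sin(yaw),0]);ey=np.array([-np.sin(yaw),np.cos(yaw),0])
o=manip.get_obs();M=R.from_quat(o['ee_rot']).as_matrix()
d=o['position']-Cn
print('t',o['clock'],'pos',o['position'].round(4),'pump frame',np.round([d@ex,d@ey,d[2]],4),'F',np.round(o['ft_force'],1),'grip',o['grip_width'])
ang=np.arctan2(M[1,0],M[0,0]);e=(yaw+np.pi-ang+np.pi)%(2*np.pi)-np.pi
print('turn units to align',-np.degrees(e)/6)
if len(sys.argv)>3:
    a=[float(x) for x in sys.argv[1:4]];t=Cn+ex*a[0]+ey*a[1]+[0,0,a[2]]
    print('units',(M.T@(t-o['position'])/.04).round(3))
E
python3 go.py -0.085 -0.085 0.225
python3 -m pendant '[[-1.1,-1.0,0,0,1],[-2.2,-2.0,0,0,1],[-3.3,-3.0,0,0,1],[-4.5,-4.1,0,0,1],[-5.6,-5.1,0,0,1]]' 40
python3 go.py -0.085 -0.085 0.225
```

```text
t 0.1 pos [0.1568 0.6047 0.2306] pump frame [-0.2856  0.4991  0.2306] F [ 0.3 -0.3 -0.3] grip 0.9999646652890246
turn units to align -4.648159411694375
units [-11.264 -10.56    0.154]
clock: 0.72
position: [0.3233, 0.3493, 0.2312]
ee_rot: [0.127, 0.992, 0.0, -0.0]
ft_force: [-0.1, 0.2, 0.1]
grip_width: -0.002
t 0.725 pos [0.3233 0.3493 0.2312] pump frame [-0.1826  0.2122  0.2312] F [-0.1  0.2  0.1] grip -0.00172991785467473
turn units to align -4.648968055707727
units [-5.634 -5.425  0.153]
```

```bash

python3 -m pendant '[[-1.1,-1.1,0,-1,1],[-2.2,-2.2,0,-2,1],[-3.4,-3.3,0.1,-3,1],[-4.5,-4.4,0.1,-4,1],[-5.6,-5.4,0.15,-4.65,1]]'
python3 -m pendant '[[0,0,0,0,1],[0,0,0,0,1]]'
python3 go.py -0.085 -0.085 0.130
python3 - <<'E'
from workcell import camera
import cv2
p,d=camera('wrist');cv2.imwrite('pics/w1.png',p[:,:,::-1])
p,d=camera('top');cv2.imwrite('pics/t1.png',cv2.resize(p[150:230,190:290,::-1],None,fx=6,fy=6,interpolation=cv2.INTER_CUBIC))
E
```

```text
clock: 1.35
position: [0.4857, 0.0841, 0.2253]
ee_rot: [-0.118, 0.993, 0.0, 0.0]
ft_force: [0.7, 1.1, 0.7]
grip_width: 0.0
clock: 1.6
position: [0.4847, 0.0864, 0.2249]
ee_rot: [-0.116, 0.993, 0.0, -0.0]
ft_force: [-0.5, 0.9, -0.5]
grip_width: -0.001
t 1.6 pos [0.4847 0.0864 0.2249] pump frame [-0.0863 -0.0809  0.2249] F [-0.5  0.9 -0.5] grip -0.0014654158751176058
turn units to align -0.0025976675660937163
units [-0.034 -0.104  2.374]
```

View pics/w1.png

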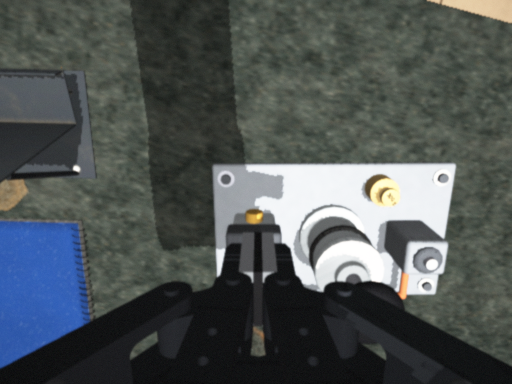

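View pics/t1.png

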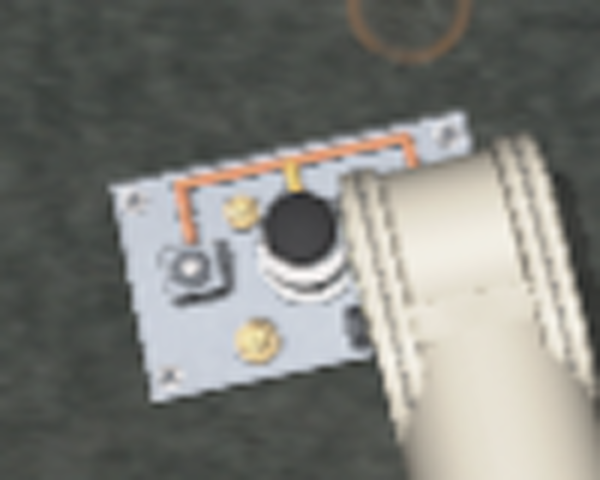

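The wrist view shows the tool aligned with the plate and the fingers closed in line with the valve block. The lever is hidden behind the fingers. Next I descend on the robot side of the lever.

```bash

python3 -m pendant '[[0,-0.1,1.0,0,1],[0,-0.1,2.0,0,1],[0,-0.1,2.37,0,1],[0,-0.1,2.37,0,1]]'
python3 go.py -0.085 -0.085 0.130
python3 - <<'E'
from workcell import camera
import cv2
p,d=camera('side');cv2.imwrite('pics/s2.png',cv2.resize(p[140:240,190:300,::-1],None,fx=6,fy=6,interpolation=cv2.INTER_CUBIC))
E
```

```text
clock: 2.2
position: [0.4856, 0.0827, 0.1304]
ee_rot: [-0.117, 0.993, -0.0, -0.001]
ft_force: [0.4, -0.8, 1.2]
grip_width: 0.002
t 2.2 pos [0.4856 0.0827 0.1304] pump frame [-0.0863 -0.0847  0.1304] F [ 0.4 -0.8  1.2] grip 0.0015613790179769026
turn units to align 0.011846227229042541
units [-0.031 -0.008  0.01 ]
```

View pics/s2.png

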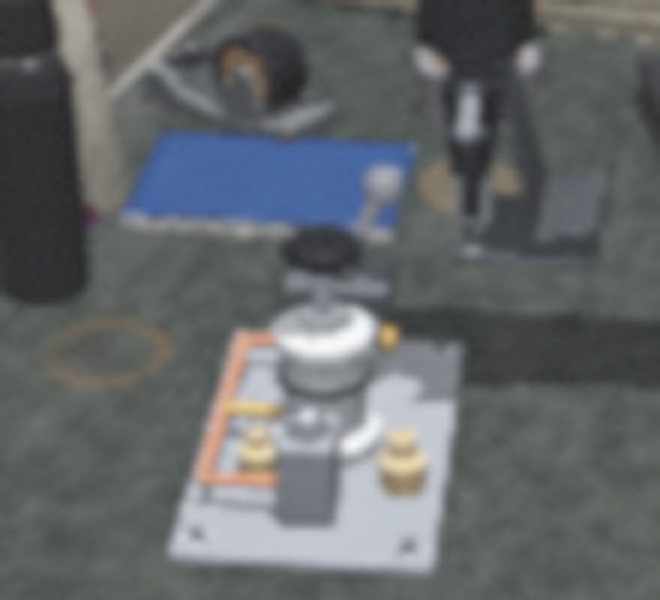

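The closed fingers, at about (470,200), stand on the robot side of the ball at (383,183) with a clear gap. Now I push along the pump's +x.

```bash

python3 -m pendant '[[-0.4,0,0,0,1],[-0.8,0,0,0,1],[-1.2,0,0,0,1],[-1.6,0,0,0,1],[-2.0,0,0,0,1]]'
python3 go.py 0.012 -0.085 0.130
python3 -m pendant '[[-0.1,0,0,0,1],[-0.2,0,0,0,1],[-0.3,0,0,0,1]]'
python3 go.py 0.012 -0.085 0.130
python3 - <<'E'
from workcell import camera
import cv2
p,d=camera('side');cv2.imwrite('pics/s3.png',cv2.resize(p[140:240,190:300,::-1],None,fx=6,fy=6,interpolation=cv2.INTER_CUBIC))
E
```

```text
clock: 2.88
position: [0.5651, 0.1014, 0.1324]
ee_rot: [-0.117, 0.993, 0.0, 0.001]
ft_force: [-1.3, 0.0, 0.5]
grip_width: 0.001
t 2.875 pos [0.5651 0.1014 0.1324] pump frame [-0.0046 -0.0849  0.1324] F [-1.3  0.   0.5] grip 0.0013687513503168195
turn units to align 0.0068902655558761095
units [-0.414 -0.003  0.061]
clock: 3.25
position: [0.5754, 0.1035, 0.1308]
ee_rot: [-0.116, 0.993, 0.0, 0.0]
ft_force: [-1.8, 0.6, -0.4]
grip_width: 0.001
t 3.25 pos [0.5754 0.1035 0.1308] pump frame [ 0.0059 -0.0852  0.1308] F [-1.8  0.6 -0.4] grip 0.000828292999799765
turn units to align 0.0020655236741527676
units [-0.152  0.005  0.021]
```

View pics/s3.png

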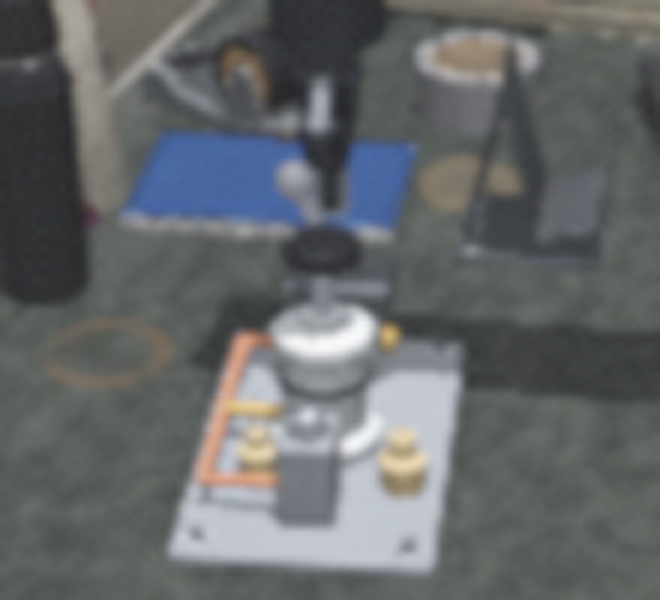

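The ball has moved over to (295,180), past upright, and the push force is about 2 N. I'll creep forward until the stop shows in the force.

```bash

python3 -m pendant '[[-0.07,0,0,0,1],[-0.14,0,0,0,1],[-0.14,0,0,0,1]]'
python3 go.py 0.012 -0.085 0.130
python3 -m pendant '[[-0.07,0,0,0,1],[-0.14,0,0,0,1],[-0.14,0,0,0,1]]'
python3 go.py 0.012 -0.085 0.130
```

```text
clock: 3.68
position: [0.5812, 0.1046, 0.1305]
ee_rot: [-0.116, 0.993, -0.0, 0.0]
ft_force: [-0.2, -0.2, -0.1]
grip_width: 0.002
t 3.675 pos [0.5812 0.1046 0.1305] pump frame [ 0.0118 -0.0854  0.1305] F [-0.2 -0.2 -0.1] grip 0.0022032161973168196
turn units to align 0.0009769772798006767
units [-0.006  0.011  0.012]
clock: 4.05
position: [0.5831, 0.105, 0.1298]
ee_rot: [-0.116, 0.993, -0.0, -0.004]
ft_force: [-18.5, -3.4, 10.2]
grip_width: 0.0
t 4.05 pos [0.5831 0.105  0.1298] pump frame [ 0.0137 -0.0854  0.1298] F [-18.5  -3.4  10.2] grip 0.00031799039298688943
turn units to align -0.0028820727805018835
units [ 0.044  0.011 -0.005]
```

The force rose to 18 N at the predicted end position, so the lever is at its stop. Now I retreat, go up and look.

```bash

python3 -m pendant '[[0.3,0,0,0,1],[0.8,0,0,0,1],[0.8,0,-1,0,1],[0.8,0,-2,0,1],[0.8,0,-2,0,1]]'
python3 -m pendant '[[1,0,0,0,1],[2,0,0,0,1],[3,0,0,0,1],[3,0,0,0,1]]'
python3 go.py 0 0 0.18
python3 - <<'E'
from workcell import camera,get_calibration
import cv2,numpy as np
p,d=camera('side');cv2.imwrite('pics/s4.png',cv2.resize(p[140:240,190:300,::-1],None,fx=6,fy=6,interpolation=cv2.INTER_CUBIC))
p,d=camera('top');cv2.imwrite('pics/t4.png',cv2.resize(p[150:230,190:290,::-1],None,fx=6,fy=6,interpolation=cv2.INTER_CUBIC))
E
```

```text
clock: 4.68
position: [0.5572, 0.0988, 0.214]
ee_rot: [-0.116, 0.993, 0.001, 0.003]
ft_force: [0.6, 0.1, -1.0]
grip_width: -0.001
clock: 5.18
position: [0.4367, 0.0705, 0.2101]
ee_rot: [-0.116, 0.993, 0.001, 0.0]
ft_force: [0.4, -0.4, 0.8]
grip_width: 0.0
t 5.175 pos [0.4367 0.0705 0.2101] pump frame [-0.1367 -0.0853  0.2101] F [ 0.4 -0.4  0.8] grip 0.00039158928674131734
turn units to align 0.0043498501823545
units [-3.417  2.129  0.757]
```

View pics/s4.png

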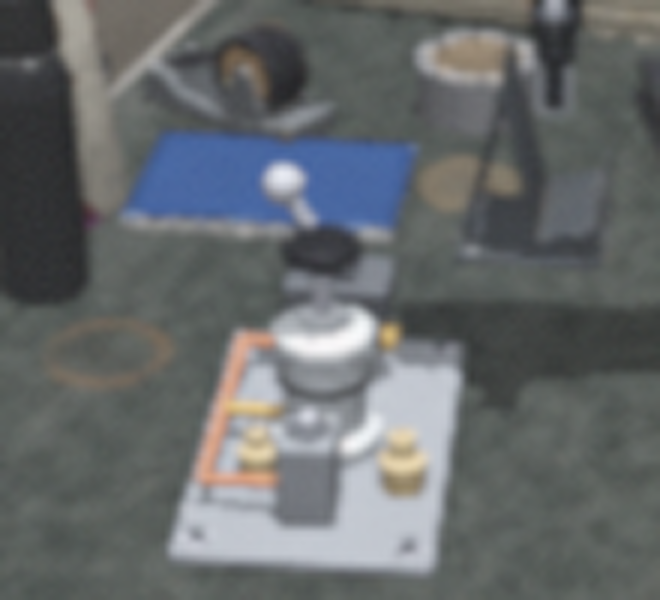

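View pics/t4.png

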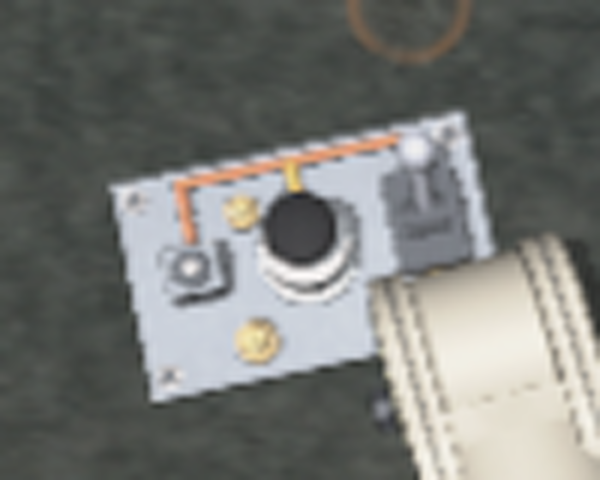

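The ball is at (415,153) in the top crop, on the far side. I'll check the angle.

```bash
python3 - <<'E'
from h import *
from workcell import get_calibration
c=get_calibration('top');s=get_calibration('side')
u=(415.5/6-.5+190,153.5/6-.5+150)
P=onz(c,*u,.15);ex=np.array([np.cos(.233),np.sin(.233),0]);q=P-[.55,.185,0];print(P,q@ex,np.arcsin(q@ex/.075)+.5, q@[-np.sin(.233),np.cos(.233),0])
for v in(.85,.9,1.0):
  a=v-.5; p=np.array([.55,.185,0])+ex*.075*np.sin(a)-.085*np.array([-ex[1],ex[0],0])+[0,0,.084+.075*np.cos(a)]
  print(v,proj(c,p),u,(proj(s,p)-[190,140]+.5)*6-.5)
E
```

```text
[0.60301713 0.11078511 0.15      ] 0.034448472849287724 0.9772216018661489 -0.08445098627735638
0.85 [259.33426976 177.00313097] (258.75, 175.08333333333334) [304.77440971 178.58271573]
0.9 [259.15449819 176.20644676] (258.75, 175.08333333333334) [299.51722124 180.24425595]
1.0 [258.80810084 174.69553566] (258.75, 175.08333333333334) [289.39432489 184.2757393 ]
```

The lever reads about 0.98 to 1.0 rad, so it is at the stop. Next I go above the knob, coming in from the robot side at z = 0.21.

```bash

python3 -m pendant '[[-0.8,0.5,0,0,1],[-1.7,1.1,0,0,1],[-2.6,1.6,0,0,1],[-3.42,2.13,0,0,1],[-3.42,2.13,0,0,1]]'
python3 -m pendant '[[0,0,0.5,0,1],[0,0,0.95,0,1],[0,0,0.95,0,1]]'
python3 go.py 0 0 0.164
python3 - <<'E'
from workcell import camera,get_calibration
import cv2,numpy as np
p,d=camera('side');cv2.imwrite('pics/s5.png',cv2.resize(p[140:240,190:300,::-1],None,fx=6,fy=6,interpolation=cv2.INTER_CUBIC))
E
```

```text
clock: 5.9
position: [0.5534, 0.1881, 0.2087]
ee_rot: [-0.118, 0.993, -0.001, -0.0]
ft_force: [0.6, -0.6, 0.5]
grip_width: -0.0
clock: 6.28
position: [0.5512, 0.1847, 0.1708]
ee_rot: [-0.116, 0.993, -0.001, -0.001]
ft_force: [0.5, -0.3, 1.0]
grip_width: -0.001
t 6.275 pos [0.5512 0.1847 0.1708] pump frame [ 0.0011 -0.0005  0.1708] F [ 0.5 -0.3  1. ] grip -0.0009483973719902256
turn units to align -0.0013265248807490563
units [0.026 0.013 0.169]
```

View pics/s5.png

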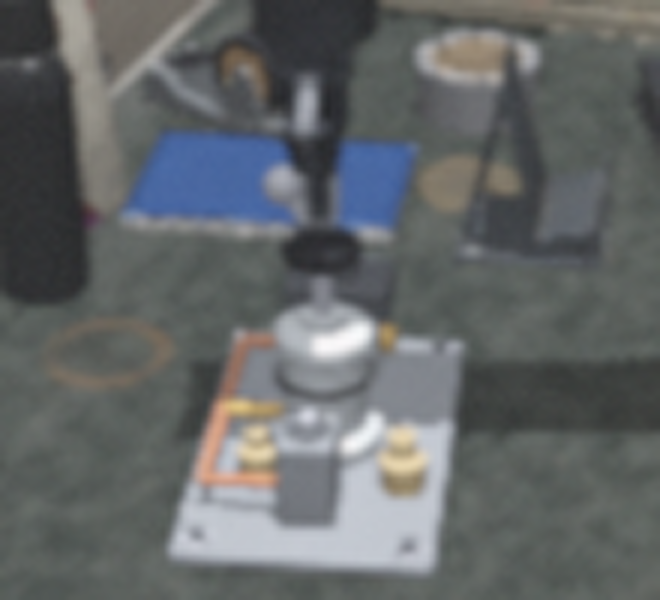

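The fingertips stand 10 mm above the centre of the knob at (322,245). First stroke down.

```bash

python3 -m pendant '[[0,0,0.3,0,1],[0,0,0.6,0,1],[0,0,0.85,0,1],[0,0,1.0,0,1],[0,0,1.02,0,1]]'
python3 go.py
python3 -m pendant '[[0,0,0.03,0,1],[0,0,0.03,0,1]]'
python3 go.py 0 0 0.164
```

```text
clock: 6.95
position: [0.5529, 0.1856, 0.133]
ee_rot: [-0.116, 0.993, 0.001, 0.001]
ft_force: [-2.8, -1.6, 14.4]
grip_width: -0.0
t 6.95 pos [0.5529 0.1856 0.133 ] pump frame [ 3.00e-03 -1.00e-04  1.33e-01] F [-2.8 -1.6 14.4] grip -0.00024331170699508592
turn units to align -7.692760790290897e-07
clock: 7.2
position: [0.5529, 0.1856, 0.1321]
ee_rot: [-0.116, 0.993, 0.001, 0.001]
ft_force: [-3.1, -0.5, 13.9]
grip_width: 0.004
t 7.2 pos [0.5529 0.1856 0.1321] pump frame [ 3.000e-03 -1.000e-04  1.321e-01] F [-3.1 -0.5 13.9] grip 0.0035900930955463715
turn units to align -3.7444435446638216e-05
units [ 0.072  0.004 -0.799]
```

```bash

python3 -m pendant '[[0,0,0.06,0,1],[0,0,0.12,0,1],[0,0,0.12,0,1]]'
python3 go.py 0 0 0.166
```

```text
clock: 7.58
position: [0.5531, 0.1857, 0.1294]
ee_rot: [-0.116, 0.993, 0.001, 0.002]
ft_force: [-11.8, -4.3, 34.2]
grip_width: 0.001
t 7.575 pos [0.5531 0.1857 0.1294] pump frame [ 3.200e-03 -1.000e-04  1.294e-01] F [-11.8  -4.3  34.2] grip 0.0014201900189808958
turn units to align -0.0018036334149416223
units [ 0.076  0.004 -0.915]
```

I felt the bottom stop: 34 N at z = 0.1294. Now I come up and let the plunger rise.

```bash

python3 -m pendant '[[0,0,-0.4,0,1],[0,0,-0.9,0,1],[0,0,-0.95,0,1],[0,0,-0.95,0,1],[0,0,-0.95,0,1]]'
python3 -m pendant '[[0.05,0,0,0,1],[0.05,0,0,0,1]]'
python3 go.py 0 0 0.166
python3 - <<'E'
from workcell import camera,get_calibration
import cv2,numpy as np
p,d=camera('side');cv2.imwrite('pics/s6.png',cv2.resize(p[140:240,190:300,::-1],None,fx=6,fy=6,interpolation=cv2.INTER_CUBIC))
E
```

```text
clock: 8.2
position: [0.5515, 0.1852, 0.1627]
ee_rot: [-0.116, 0.993, -0.0, -0.001]
ft_force: [0.7, -0.2, -0.1]
grip_width: -0.003
clock: 8.45
position: [0.5498, 0.1848, 0.1634]
ee_rot: [-0.116, 0.993, -0.0, -0.0]
ft_force: [0.6, 0.7, -0.1]
grip_width: 0.0
t 8.45 pos [0.5498 0.1848 0.1634] pump frame [-0.0003 -0.0002  0.1634] F [ 0.6  0.7 -0.1] grip 1.2055029222753182e-05
turn units to align 0.0016275843171850626
units [-0.007  0.004 -0.065]
```

View pics/s6.png

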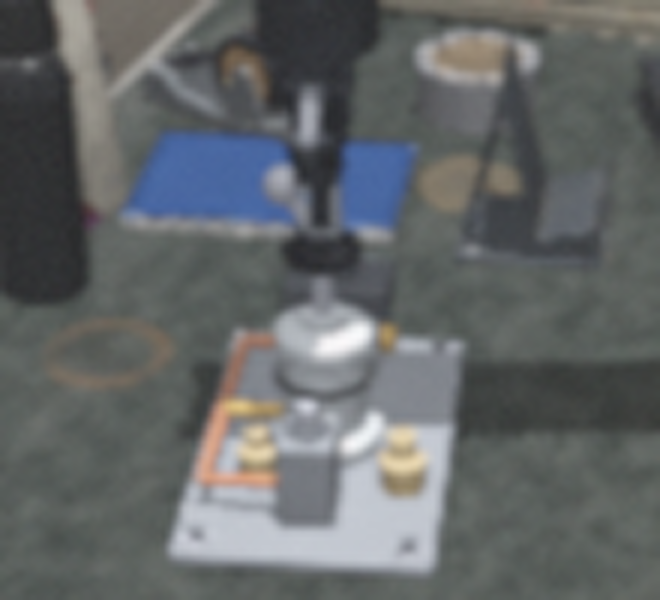

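The plunger is back up and the pin is slightly higher. Second stroke.

```bash

python3 -m pendant '[[0,0,0.3,0,1],[0,0,0.6,0,1],[0,0,0.9,0,1],[0,0,0.98,0,1],[0,0,0.98,0,1]]'
python3 -m pendant '[[0,0,0,0,1]]'
python3 -m pendant '[[0,0,-0.5,0,1],[0,0,-1.0,0,1],[0,0,-1.0,0,1],[0,0,-1.0,0,1],[0,0,-1.0,0,1]]'
python3 go.py 0 0 0.164
```

```text
clock: 9.12
position: [0.5511, 0.1853, 0.1292]
ee_rot: [-0.116, 0.993, 0.002, 0.001]
ft_force: [-17.8, -5.6, 45.6]
grip_width: 0.002
clock: 9.25
position: [0.5511, 0.1853, 0.1293]
ee_rot: [-0.116, 0.993, 0.002, 0.002]
ft_force: [-17.7, -6.5, 45.7]
grip_width: -0.001
clock: 9.88
position: [0.5495, 0.1847, 0.1634]
ee_rot: [-0.116, 0.993, -0.0, -0.001]
ft_force: [-0.3, 0.1, -0.4]
grip_width: -0.003
t 9.875 pos [0.5495 0.1847 0.1634] pump frame [-0.0005 -0.0002  0.1634] F [-0.3  0.1 -0.4] grip -0.0027746119854484106
turn units to align 0.0017181602221376876
units [-0.013  0.005 -0.016]
```

Slightly shallower this time, at 0.94. Third stroke, then a look.

```bash

python3 -m pendant '[[0,0,0.3,0,1],[0,0,0.6,0,1],[0,0,0.9,0,1],[0,0,0.96,0,1],[0,0,0.96,0,1]]'
python3 -m pendant '[[0,0,-0.5,0,1],[0,0,-0.96,0,1],[0,0,-0.96,0,1],[0,0,-0.96,0,1],[0,0,-0.96,0,1]]'
python3 go.py 0 0 0.164
python3 - <<'E'
from workcell import camera,get_calibration
import cv2,numpy as np
p,d=camera('side');cv2.imwrite('pics/s7.png',cv2.resize(p[140:240,190:300,::-1],None,fx=6,fy=6,interpolation=cv2.INTER_CUBIC))
E
```

```text
clock: 10.5
position: [0.5507, 0.1851, 0.1294]
ee_rot: [-0.116, 0.993, 0.001, 0.001]
ft_force: [-13.7, -4.4, 36.5]
grip_width: 0.001
clock: 11.12
position: [0.5495, 0.1847, 0.1635]
ee_rot: [-0.116, 0.993, -0.0, -0.001]
ft_force: [0.2, -0.7, 0.5]
grip_width: -0.002
t 11.125 pos [0.5495 0.1847 0.1635] pump frame [-0.0005 -0.0002  0.1635] F [ 0.2 -0.7  0.5] grip -0.0018009610341529533
turn units to align 0.0017427613993811436
units [-0.013  0.004 -0.012]
```

View pics/s7.png

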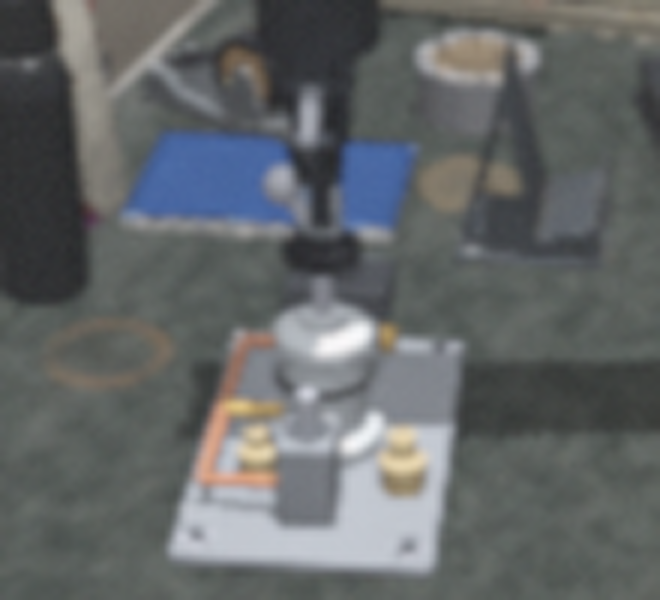

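The pin's top has risen to about (307,390), so it's partly out. The lever is still over. I'll do two more strokes, plus a third because extra strokes do no harm.

```bash

python3 -m pendant '[[0,0,0.3,0,1],[0,0,0.6,0,1],[0,0,0.9,0,1],[0,0,0.96,0,1],[0,0,0.96,0,1]]'
python3 -m pendant '[[0,0,-0.5,0,1],[0,0,-0.96,0,1],[0,0,-0.96,0,1],[0,0,-0.96,0,1],[0,0,-0.96,0,1]]'
python3 -m pendant '[[0,0,0.3,0,1],[0,0,0.6,0,1],[0,0,0.9,0,1],[0,0,0.96,0,1],[0,0,0.96,0,1]]'
python3 -m pendant '[[0,0,-0.5,0,1],[0,0,-0.96,0,1],[0,0,-0.96,0,1],[0,0,-0.96,0,1],[0,0,-0.96,0,1]]'
python3 -m pendant '[[0,0,0.3,0,1],[0,0,0.6,0,1],[0,0,0.9,0,1],[0,0,0.96,0,1],[0,0,0.96,0,1]]'
python3 -m pendant '[[0,0,-0.5,0,1],[0,0,-0.96,0,1],[0,0,-0.96,0,1],[0,0,-0.96,0,1],[0,0,-0.96,0,1]]'
python3 go.py 0 0 0.164
python3 - <<'E'
from h import *
from workcell import camera,get_calibration
import cv2
p,d=camera('side');cv2.imwrite('pics/s8.png',cv2.resize(p[140:240,190:300,::-1],None,fx=6,fy=6,interpolation=cv2.INTER_CUBIC))
s=get_calibration('side')
b=np.array([.55,.185,0])+.08*np.array([-np.sin(.233),np.cos(.233),0])
for z in(.077,.0965,.101):print(z,(proj(s,b+[0,0,z])-[190,140]+.5)*6-.5)
E
```

```text
clock: 11.8
position: [0.5509, 0.1852, 0.1294]
ee_rot: [-0.116, 0.993, 0.001, 0.001]
ft_force: [-12.7, -4.7, 35.6]
grip_width: 0.0
clock: 12.42
position: [0.5496, 0.1847, 0.1635]
ee_rot: [-0.116, 0.993, -0.0, -0.001]
ft_force: [-0.5, -0.2, -0.1]
grip_width: -0.005
clock: 13.05
position: [0.5508, 0.1851, 0.1294]
ee_rot: [-0.116, 0.993, 0.001, 0.001]
ft_force: [-14.3, -4.2, 38.0]
grip_width: 0.001
clock: 13.68
position: [0.5496, 0.1847, 0.1635]
ee_rot: [-0.116, 0.993, -0.0, -0.001]
ft_force: [-0.4, 1.0, 0.4]
grip_width: 0.002
clock: 14.3
position: [0.5508, 0.1851, 0.1294]
ee_rot: [-0.116, 0.993, 0.001, 0.001]
ft_force: [-13.8, -5.3, 37.8]
grip_width: -0.005
clock: 14.92
position: [0.5496, 0.1847, 0.1635]
ee_rot: [-0.116, 0.993, -0.0, -0.001]
ft_force: [-0.4, -0.3, 0.7]
grip_width: -0.004
t 14.925 pos [0.5496 0.1847 0.1635] pump frame [-0.0005 -0.0002  0.1635] F [-0.4 -0.3  0.7] grip -0.0035727835259277874
turn units to align 0.002286443623968121
units [-0.012  0.005 -0.012]
0.077 [312.8688582  419.44192636]
0.0965 [312.03256844 392.18212829]
0.101 [311.83793435 385.83781294]
```

View pics/s8.png

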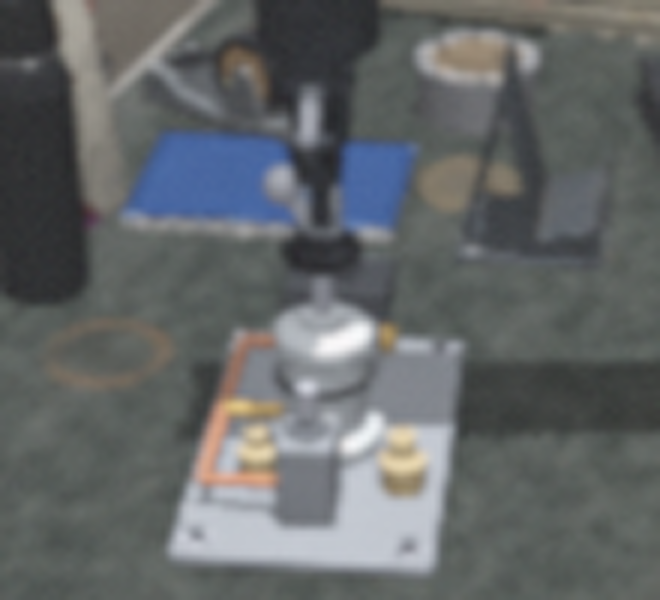

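The pin now stands at about (307,385) with a darker neck below its head. One more stroke will show whether it still rises. Then I withdraw straight up and compare pictures.

```bash

python3 -m pendant '[[0,0,0.3,0,1],[0,0,0.6,0,1],[0,0,0.9,0,1],[0,0,0.96,0,1],[0,0,0.96,0,1]]'
python3 -m pendant '[[0,0,-0.5,0,1],[0,0,-0.96,0,1],[0,0,-0.96,0,1],[0,0,-0.96,0,1],[0,0,-0.96,0,1]]'
python3 -m pendant '[[0,0,-1,0,1],[0,0,-2,0,1],[1,0,-2,0,1],[2,0,-2,0,1],[3,0,-2,0,1]]'
python3 -m pendant '[[1,0,0,0,1],[1,0,0,0,1],[1,0,0,0,1]]'
python3 - <<'E'
from h import *
from workcell import camera,get_calibration
import cv2
c=get_calibration('wrist');w,dw=camera('wrist');t,dt=camera('top');p,d=camera('side')
cv2.imwrite('pics/w9.png',w[:,:,::-1])
b=np.array([.55,.185,0])+.08*np.array([-np.sin(.233),np.cos(.233),0])
print('wrist pin px',proj(c,b+[0,0,.101]))
cr=lambda q:cv2.resize(q[195:230,225:260,::-1],None,fx=11,fy=11,interpolation=cv2.INTER_CUBIC)
old=cv2.imread('pics/s7.png');old=cv2.resize(old,(110,100),interpolation=cv2.INTER_AREA)[55:90,35:70]
i0=cv2.imread('pics/s8.png');i0=cv2.resize(i0,(110,100),interpolation=cv2.INTER_AREA)[55:90,35:70]
s0=np.load('pics/side0p.npy')
cv2.imwrite('pics/cmp9.png',np.hstack([cv2.resize(x,(260,260),interpolation=cv2.INTER_CUBIC) for x in(cr(s0),cv2.resize(i0,None,fx=11,fy=11,interpolation=cv2.INTER_CUBIC),cr(p))]))
cv2.imwrite('pics/t9.png',cv2.resize(t[150:230,190:290,::-1],None,fx=6,fy=6,interpolation=cv2.INTER_CUBIC))
# top-of-pin heights via depth in the side view
for n,D in(('start',np.load('pics/side0.npy')),('now',d)):
    P=get_calibration('side');v,u=np.mgrid[195:225,235:248]
    X=np.array([dep(P,a,bb,D[bb,a]) for a,bb in zip(u.ravel(),v.ravel())])
    m=np.linalg.norm(X[:,:2]-b[:2],axis=1)<.013;print(n,m.sum(),np.sort(X[m,2])[-6:].round(4))
E
python3 go.py
```

```text
clock: 15.6
position: [0.5509, 0.1852, 0.1294]
ee_rot: [-0.116, 0.993, 0.001, 0.001]
ft_force: [-12.9, -4.3, 34.6]
grip_width: 0.001
clock: 16.23
position: [0.5495, 0.1847, 0.1635]
ee_rot: [-0.116, 0.993, -0.0, -0.001]
ft_force: [-0.5, 0.8, -0.2]
grip_width: -0.003
clock: 16.85
position: [0.4319, 0.1567, 0.2439]
ee_rot: [-0.116, 0.993, -0.0, -0.0]
ft_force: [-0.3, 0.2, 0.2]
grip_width: -0.001
clock: 17.23
position: [0.3947, 0.148, 0.2445]
ee_rot: [-0.116, 0.993, 0.0, 0.0]
ft_force: [0.2, -0.4, 0.2]
grip_width: 0.001
wrist pin px [338.43819499 332.4113141 ]
start 29 [0.0778 0.0801 0.0804 0.0806 0.0815 0.0821]
now 41 [0.0967 0.0967 0.0979 0.0982 0.1006 0.1014]
t 17.375 pos [0.3949 0.1479 0.2443] pump frame [-0.1594 -0.0003  0.2443] F [ 0.1  0.2 -1.4] grip 0.00524512280533852
turn units to align -0.002833061626560869
```

View pics/cmp9.png

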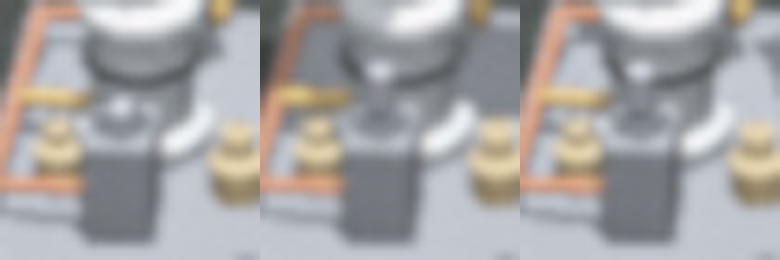

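View pics/w9.png

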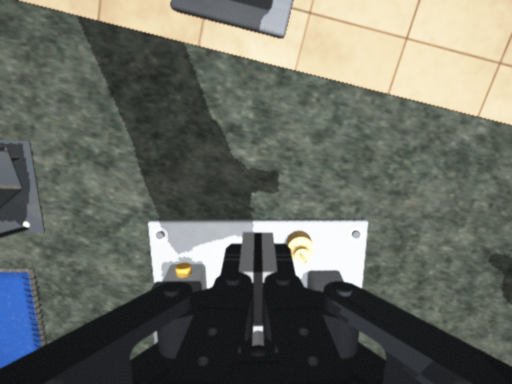

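View pics/t9.png

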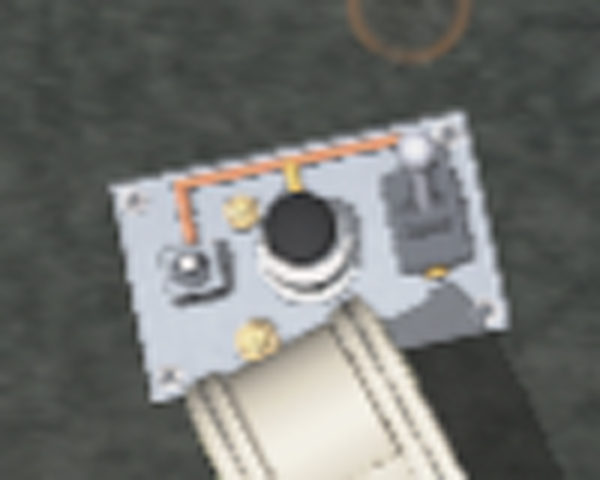

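The comparison picture shows the pin fully out with its dark neck, at the same height after strokes 6 and 7. Depth puts its top at about 0.101 m. In the top view the lever ball is still at (415,153), the knob is up and the weights have not moved. I'm handing in.

```bash
python3 -c "
from workcell import hand_in;print(hand_in())"
```

```text
the job is handed in; nothing more can be done
None
```

The job is done and handed in at about 17.4 s of the 58 s allowed; no verdict was reported.

- **Lever:** I pushed it over with the closed fingers until the force rose to about 18 N. In the top view it measured about 0.98 rad before the first stroke, and the ball was still in the same place at the end.
- **Plunger:** I pressed the knob seven times. Each stroke reached the bottom stop, with the tool at z about 0.129 m and 34–46 N at the wrist. The last picture shows the plunger up and the arm clear of everything.
- **Pin:** Its top measured about 0.101 m by depth, against a nominal 101 mm for fully out, and the dark neck showed under its head. It looked the same after strokes 6 and 7, so it had stopped rising.
- **Bystanders:** The weights looked unmoved by eye in the start and end pictures. The mug, tape and stapler I did not check again, but the low moves stayed at the pump.
- **Disagreements:** Early on, the side view put the knob and ball about 11 mm off the top view in y at the heights I assumed; intersecting the two views cut the mismatch to about 2 mm. A few depth readings over the pin were 3 to 4 mm below its top.

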